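Drip tray under the draining rack

TASK

The paper mould on the low wooden draining rack is dripping: take the shallow white tray by its handle and slide it along the table, never lifting it high, in under the rack through the side that faces the robot's left (+y). Leave the whole pan of the tray under the slats, centred between the legs and square to the rack, with only its handle sticking out, then let go. Do not knock the rack with the tray or the arm, and leave the deep white tub (too tall to fit) where it stands.

Things in the scene. Friction and masses are not known exactly. Their poses are not given: they have to be found in the camera images.
- tray: the shallow white plastic drip tray, loose on the table: open pan 100 (its x) by 130 (its y) by 32 mm high, 0.13 to 0.25 kg. Origin: centre of the pan's underside, z up. A straight, slightly rising handle sticks out of the middle of the pan's +y end, 112 mm long, clear of the table. At the start it points roughly to world +y.
- tray_grip (a point): centre of the grip block at the end of the shallow tray's handle, 155 mm from the tray's origin along its +y and 46 mm above the table. The block is 18 mm wide (along the tray's x), 44 mm long (along y) and 26 mm high (33 to 59 mm above the table). Axes as the tray's.
- rack: wooden draining rack, fixed, on the robot's right: slatted top 280 (its x) by 170 (its y) mm on four 20 mm corner legs. Slats' underside 70 mm above the table; a mould on top reaches 100 mm. Origin: on the table under the top's middle, z up. Its +y side, 240 mm clear between the legs, faces roughly world +y, towards tray and tub; that edge is 85 mm from the origin.
- tub: the deep white plastic tub, loose, a bystander: outline and handle as the tray's, but 80 mm high, too tall for the rack. Origin: centre of its underside; handle towards its +y. Tray and tub stand in two places, one nearer the robot and the rack, one farther from both; which is where changes.

How it is judged:
By the outcome, as a careful person would: the job done as asked, in the order asked, and still so for the second after the job is handed in, with the robot touching nothing.
It also fails if it takes over 40 s, if anything falls off the work surface, if the arm or the gripper's body presses on something with over 40 N, if the wrist force passes 120 N, or if a joint passes its speed limit or range.

ROBOT

A 7-joint arm with a two-finger parallel gripper is mounted at the origin on the work surface. World frame = base frame: x ahead of the robot, y to its left, z up, the work surface at z = 0. Lengths are in m, angles in rad, forces in N, time in s.
With the tool pointing down it reaches from about 0.35 to 0.9 m from the base axis. Payload 19.9 kg.
Tool frame: the origin (TCP) lies at the very end of the fingers, on their centre line; the grasp point (between the pads) lies 19 mm behind it; z points along the fingers, y is the direction in which the jaws open and shut (so a half turn about z gives the same grasp; the last joint's range is limited). The gripper opens to 94 mm and grips with 3 to 60 N. Pads are 16 mm wide; open, the fingers measure 119 mm over their backs; the gripper's body (75 mm by 177 mm) begins 78 mm behind the grasp point.
Start: joints at [-1.304, 0.417, -0.01, 1.614, 0.005, 1.111, -0.053], TCP at [0.189, 0.596, 0.205] pointing down, gripper open.
Joint ranges: [-2.81, 2.81], [-0.39, 2.02], [-1.27, 1.25], [0.06, 2.57], [-1.19, 4.33], [0.19, 2], [-2.82, 2.82]. Speed limits (rad/s): [1.89, 1.89, 2.39, 2.39, 3.01, 3.01, 3.01].

INTERFACE

Orientations are given as a unit quaternion [x, y, z, w].
In Python, from plant import env gives the robot as it stands.
- The arm moves only by the tool step_arm, never from a script. Its argument "deltas" is text: rows parted by semicolons, each of 5 numbers parted by spaces: the shift along the tool's x, y, z in units of 30 mm (1.0 is 30 mm), then the turn about the tool's z in units of 6 degrees (1.0 is 6 degrees), then the opening, from 0 (shut) to 1 (fully open). In form: dx dy dz twist grip; .... A call has 1 to 10 rows; each row is the pose to reach, as a shift and turn from the pose measured when the call began, along the tool's axes at that moment; what a row does not reach only later rows make up. A row lasts 1/10 s, in which the tool goes at most 50 mm and 8.59 degrees, less where a joint would pass 70% of its speed; a pose out of reach is approached as far as the arm can. A call with a gripper value outside its range is refused whole. The fingers move at their own pace and stop on an object; "force" is the grip in N (left out, the last holds). Time passes only in rows, so rows that repeat a pose let the fingers close. It gives the time, the measured TCP pose, the force and the opening at its end, in the units of the state.
- env.observe(): the state, without advancing time (a new reading comes with each control period).
- env.grab_frame(name): name is "scene" or "top" or "wrist"; returns the picture (400x640x3 uint8, blue, green, red); there is no depth.
- env.calibration(name): a dict with "mtx" (3x3 intrinsics, pixels), "k1" (the pictures are not rectified: a ray, as slopes to the right and down, at radius r is drawn at 1 + k1 r^2 times it, then the intrinsics apply), "position" and "rotation" of the camera in the world. Camera axes: x right, y up, looking along -z (the intrinsics and any distortion apply to the point x, -y, -z); pixel columns grow to the right and rows downward; lengths in m; the calibration is good to about 2 mm. A picture is of the moment at which its call begins: read the wrist's pose just before it. calibration takes no time and is no camera call; for the wrist camera it gives the pose at the moment of the call.
- env.close_job(): hands the job in, once; it reports no verdict.
The state is a dict: "time": time; "joints": joint angles; "qd": joint speeds; "effort": joint torques, N m; "tool_pos": TCP position; "ee_rot": TCP orientation; "wrist_force": force on the tool from outside, world axes, zero at the start; "wrist_torque": the same for the moment, N m; "finger_gap": finger opening in m.
Only numpy, scipy, OpenCV 4.12 (cv2) and the standard library are available. Lean on these libraries where they do the work, as an engineer would, in place of code of your own. Each camera call takes 0.05 s, during which the arm holds its last target. There are 200 camera calls.

## Working session

There is one attempt and no reset: what is moved stays moved. The work goes in short steps, Python scripts to look and compute and a tool call to move; the robot and the scene stay as the last step left them, time stands still between calls to the robot, and variables do not carry over. Pictures are saved under pics/ and viewed, about 8 in all and at most 12, crops included, and the job is handed in when it is done.

Besides the shell and the picture viewer there is one more tool, called after "Emit:" in YAML: its name, and indented under it one key for each argument. step_arm: Moves the arm, as the interface text tells. Its arguments: {"type":"object","properties":{"deltas":{"type":"string"},"force":{"type":"number"}},"required":["deltas"]}

```bash
ls; mkdir -p pics; cat > h.py <<'E'
import numpy as np, cv2
from plant import env
def ray(c,px):
    p=np.array(px,float).reshape(-1,2); K=np.array(c["mtx"])
    d=np.c_[(p[:,0]-K[0,2])/K[0,0],(p[:,1]-K[1,2])/K[1,1]]; u=d.copy()
    for _ in range(20): u=d/(1+c["k1"]*(u**2).sum(1,keepdims=True))
    return np.array(c["position"]), np.c_[u[:,0],-u[:,1],-np.ones(len(u))]@np.array(c["rotation"]).T
def onz(c,px,z):
    o,r=ray(c,px); return o+r*((z-o[2])/r[:,2])[:,None]
def proj(c,P):
    q=(np.atleast_2d(P)-np.array(c["position"]))@np.array(c["rotation"]); u=np.c_[q[:,0],-q[:,1]]/-q[:,2:]
    u=u*(1+c["k1"]*(u**2).sum(1,keepdims=True)); K=np.array(c["mtx"]); return np.c_[u[:,0]*K[0,0]+K[0,2],u[:,1]*K[1,1]+K[1,2]]
E
python3 - <<'E'
from h import *
f=[]
for n in("top","scene"):
    i=env.grab_frame(n); cv2.imwrite(f"pics/{n}0.png",i); c=env.calibration(n); print(n,{k:np.round(v,3).tolist() for k,v in c.items()})
print(env.observe())
E
```

```text
pics
top {'mtx': [[383.556, 0.0, 312.27], [0.0, 383.556, 200.614], [0.0, 0.0, 1.0]], 'k1': -0.038, 'position': [0.388, -0.034, 1.071], 'rotation': [0.054, -0.05, -0.696, 0.714]}
scene {'mtx': [[512.888, 0.0, 316.459], [0.0, 512.888, 202.724], [0.0, 0.0, 1.0]], 'k1': -0.095, 'position': [1.296, -0.197, 0.92], 'rotation': [0.275, 0.223, 0.591, 0.725]}
{'time': 0.1, 'joints': array([-1.3044544 ,  0.41789597, -0.01034694,  1.61410247,  0.00469497,
        1.11065174, -0.05300573]), 'qd': array([ 0.00091128, -0.00273502,  0.00155119,  0.00060864,  0.00112648,
       -0.00045795, -0.00095848]), 'effort': array([ 1.04665927e-03, -8.52595353e+01,  6.39345814e-01, -4.26692390e+01,
       -4.89748595e-02,  1.63584715e-02,  4.05828280e-05]), 'tool_pos': array([0.18926278, 0.59531938, 0.20490389]), 'ee_rot': array([ 1.53294056e-01,  9.88180482e-01, -5.14289137e-04, -4.93730893e-05]), 'wrist_force': array([ 0.10680736, -0.7948409 , -0.61844431]), 'wrist_torque': array([-0.00288474,  0.0123559 , -0.05833778]), 'finger_gap': 0.09401429950419382}
```

View pics/top0.png

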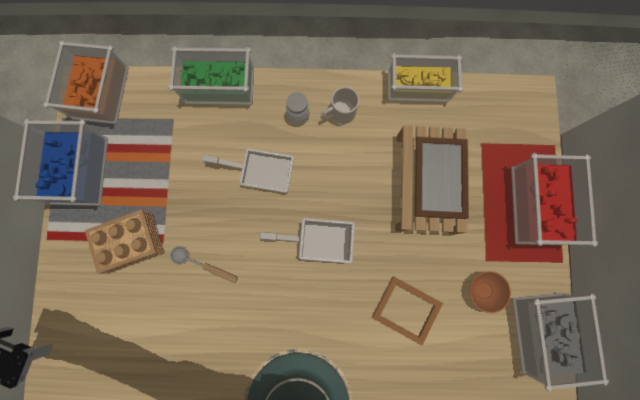

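View pics/scene0.png

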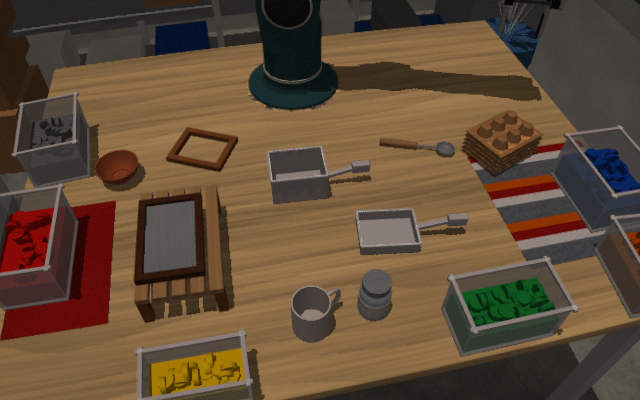

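The shallow tray is the farther one (top px ~(267,171), handle toward +y); the tub is nearer the robot (327,241). The rack spans about px (402–468, 127–233). Next I'll measure them.

```bash
cat >> h.py <<'E'
from scipy.spatial.transform import Rotation as R
def cal(n):
    c=dict(env.calibration(n)); r=np.array(c["rotation"]); c["rotation"]=R.from_quat(r).as_matrix() if r.size==4 else r; return c
E
python3 - <<'E'
from h import *
c=cal("top"); i=cv2.imread("pics/top0.png"); h=cv2.cvtColor(i,cv2.COLOR_BGR2HSV)
w=cv2.inRange(h,(0,0,95),(180,60,255)); w[:, :195]=0; w[:140]=0; w[270:]=0; w[:,360:]=0
n,l,s,_=cv2.connectedComponentsWithStats(w)
for k in range(1,n):
    if s[k,4]<300: continue
    m=(l==k).astype(np.uint8)
    m=cv2.morphologyEx(m,cv2.MORPH_CLOSE,np.ones((5,5)))
    p=cv2.morphologyEx(m,cv2.MORPH_OPEN,np.ones((15,15)))
    r=cv2.minAreaRect(cv2.findContours(p,0,1)[0][0]); b=cv2.boxPoints(r)
    for z in(.032,.08):
        q=onz(c,b,z); e=np.linalg.norm(q-np.roll(q,-1,0),axis=1)
        print(k,s[k].tolist(),z,q.mean(0).round(3),e.round(3)); print(q.round(3).tolist())
    hd=m.copy(); x0=int(b[:,0].min())-3; hd[:,x0:]=0; ys,xs=np.nonzero(hd)
    if len(xs): e=xs<xs.min()+14; print("grip",onz(c,[[xs[e].mean(),ys[e].mean()]],.058).round(3), xs.min())
cr=cv2.resize(i[115:245,385:485],None,fx=6,fy=6,interpolation=cv2.INTER_CUBIC)[:600] if 0 else cv2.resize(i[120:240,385:485],None,fx=5,fy=5,interpolation=cv2.INTER_CUBIC)
s=cv2.imread("pics/scene0.png")[180:320,120:240]
s=cv2.resize(s,None,fx=4,fy=4,interpolation=cv2.INTER_CUBIC)[:, :300*4]
o=np.zeros((600,800,3),np.uint8); cr=cr[:, :400]; o[:600,:400]=cr; o[:560,400:]=s[:, :400]; cv2.imwrite("pics/rack.png",o)
E
```

```text
1 [202, 148, 92, 45, 2141] 0.032 [0.625 0.108 0.032] [0.109 0.143 0.108 0.141]
[[0.581, 0.184, 0.032], [0.689, 0.172, 0.032], [0.668, 0.031, 0.032], [0.561, 0.044, 0.032]]
1 [202, 148, 92, 45, 2141] 0.08 [0.614 0.101 0.08 ] [0.104 0.136 0.103 0.134]
[[0.572, 0.174, 0.08], [0.675, 0.163, 0.08], [0.655, 0.028, 0.08], [0.553, 0.041, 0.08]]
grip [[0.646 0.261 0.058]] 202
2 [260, 218, 95, 45, 2476] 0.032 [ 0.436 -0.064  0.032] [0.147 0.113 0.145 0.113]
[[0.49, 0.011, 0.032], [0.494, -0.136, 0.032], [0.381, -0.138, 0.032], [0.377, 0.007, 0.032]]
2 [260, 218, 95, 45, 2476] 0.08 [ 0.434 -0.063  0.08 ] [0.14  0.108 0.138 0.108]
[[0.486, 0.008, 0.08], [0.489, -0.132, 0.08], [0.381, -0.133, 0.08], [0.378, 0.005, 0.08]]
grip [[0.441 0.094 0.058]] 260
```

View pics/rack.png

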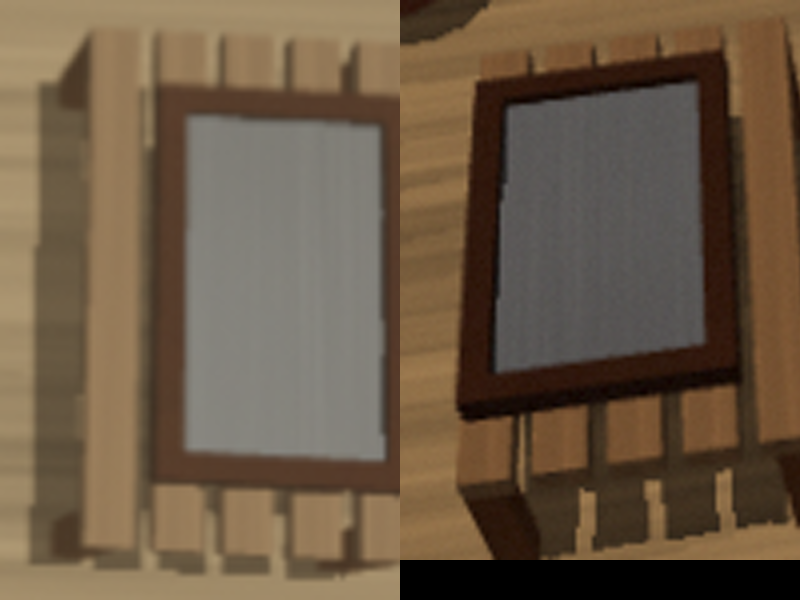

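```bash
python3 - <<'E'
from h import *
c=cal("top"); s=cal("scene")
a=[[385+91/5,126],[385+83/5,120+548/5]]; far=[[468,129],[465.5,232]]
for z in(.078,.082,.086,.09):
    q=onz(c,a,z); d=q[0]-q[1]; u=d/np.linalg.norm(d); n=np.array([-u[1],u[0],0]); 
    print(z,q.round(4).tolist(),"len",np.linalg.norm(d).round(4),"yaw",np.degrees(np.arctan2(d[1],d[0])).round(2),"origin",(q.mean(0)-.085*n).round(4))
    print(" scene px",proj(s,q).round(1).tolist())
E
```

```text
0.078 [[0.745, -0.2651, 0.078], [0.465, -0.2581, 0.078]] len 0.2802 yaw -1.43 origin [ 0.6029 -0.3466  0.078 ]
 scene px [[222.8, 288.2], [215.4, 184.1]]
0.082 [[0.7436, -0.2642, 0.082], [0.4646, -0.2572, 0.082]] len 0.279 yaw -1.43 origin [ 0.602  -0.3457  0.082 ]
 scene px [[222.9, 286.4], [215.5, 182.8]]
0.086 [[0.7421, -0.2633, 0.086], [0.4643, -0.2563, 0.086]] len 0.2779 yaw -1.43 origin [ 0.6011 -0.3448  0.086 ]
 scene px [[223.0, 284.6], [215.6, 181.4]]
0.09 [[0.7407, -0.2623, 0.09], [0.464, -0.2554, 0.09]] len 0.2768 yaw -1.43 origin [ 0.6002 -0.3438  0.09  ]
 scene px [[223.2, 282.7], [215.8, 180.0]]
```

Emit:
step_arm:
  deltas: "0 0 0 1.4 1; 0 0 0 2.8 1; 0 0 0 4.2 1; 0 0 0 5.6 1; 0 0 0 7 1; 0 0 0 8.4 1; 0 0 0 9.8 1; 0 0 0 11.2 1; 0 0 0 12.6 1; 0 0 0 13.4 1"

```text
time: 1.1
tool_pos: [0.1891, 0.5951, 0.2045]
ee_rot: [0.757, 0.654, -0.001, 0.001]
wrist_force: [0.5, 0.2, -0.2]
finger_gap: 0.0941
```

Emit:
step_arm:
  deltas: "-0.7 1.4 0 0 1; -1.4 2.8 0 0 1; -2.1 4.2 0 0 1; -2.8 5.6 0 0 1; -3.5 7 0 0 1; -4.2 8.4 0 0 1; -5 9.8 0 0 1; -5.8 11.2 0 0 1; -6.6 12.6 0 0 1; -7.4 14 0 0 1"

```text
time: 2.1
tool_pos: [0.5735, 0.313, 0.2047]
ee_rot: [0.757, 0.654, -0.001, 0.0]
wrist_force: [0.3, -0.1, 0.5]
finger_gap: 0.094
```

```bash
cat > go.py <<'E'
# python3 go.py x y z yawdeg(of tray y-axis: tool y along tray x) -> deltas in units
import sys; from h import *
x,y,z,yaw=map(float,sys.argv[1:5]); o=env.observe(); M=R.from_quat(o["ee_rot"]).as_matrix()
d=M.T@(np.array([x,y,z])-o["tool_pos"]); a=np.degrees(np.arctan2(M[1,1],M[0,1]))
print("pos",o["tool_pos"].round(4),"yaw",a.round(2),"tilt",M[:,2].round(4),"F",o["wrist_force"].round(1),"gap",round(o["finger_gap"],4),"j",o["joints"].round(2))
print("deltas",(d/.03).round(2),"twist",round(-(yaw-a)/6,2),"t",o["time"])
E
python3 go.py .646 .261 .205 -8
```

```text
pos [0.5735 0.313  0.2047] yaw -8.35 tilt [-7.0e-04 -1.8e-03 -1.0e+00] F [ 0.3 -0.1  0.5] gap 0.094 j [-0.83  0.49  0.4   1.55 -0.21  1.14 -0.53]
deltas [-1.36  2.64 -0.01] twist -0.06 t 2.1
```

Move above the grip and take a close look with the wrist camera.

Emit:
step_arm:
  deltas: "-0.6 1.2 0.2 0 1; -1.2 2.4 0.4 0 1; -1.36 2.64 0.5 0 1; -1.36 2.64 0.5 0 1"

```text
time: 2.5
tool_pos: [0.6464, 0.2593, 0.1886]
ee_rot: [0.758, 0.653, -0.002, 0.001]
wrist_force: [-0.4, -0.3, 0.6]
finger_gap: 0.0941
```

```bash
python3 - <<'E'
from h import *
o=env.observe(); c=cal("wrist"); i=env.grab_frame("wrist"); cv2.imwrite("pics/w1.png",i)
print(o["tool_pos"],o["time"]); print(proj(c,[[.625,.108,0],[.646,.261,.059],[.581,.184,.032]]).round(0).tolist())
import pickle; pickle.dump(c,open("cw.pkl","wb"))
E
```

```text
[0.64640206 0.25928837 0.18858006] 2.5
[[320.0, 315.0], [318.0, 194.0], [266.0, 271.0]]
```

View pics/w1.png

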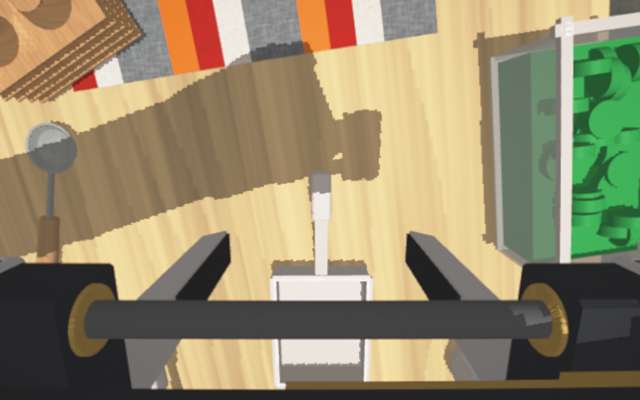

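Grip block spans px (311–331, 171–220), pan's near rim corners ~(273,277) and (372,277). The tray runs straight between the jaws.

```bash
python3 - <<'E'
from h import *; import pickle
c=pickle.load(open("cw.pkl","rb"))
g=onz(c,[[311,172],[330,172],[312,219],[330,219]],.059); p=onz(c,[[273,277],[372,277]],.032)
print(g.round(4).tolist(),g.mean(0).round(4)); print(p.round(4).tolist()); d=p[1]-p[0]; print(np.linalg.norm(d), np.degrees(np.arctan2(d[1],d[0])), c["position"])
E
python3 go.py .646 .261 .028 -8
```

```text
[[0.6429, 0.2814, 0.059], [0.6594, 0.279, 0.059], [0.6373, 0.2391, 0.059], [0.6534, 0.2367, 0.059]] [0.6483 0.259  0.059 ]
[[0.5869, 0.1766, 0.032], [0.6872, 0.1617, 0.032]]
0.10142219822970121 -8.454002442126686 [0.65571152 0.32354201 0.3670192 ]
pos [0.6455 0.261  0.1891] yaw -8.38 tilt [-0.0018 -0.0022 -1.    ] F [-1.3  0.5  0.3] gap 0.094 j [-0.7   0.59  0.41  1.44 -0.24  1.16 -0.4 ]
deltas [0.01 0.02 5.37] twist -0.06 t 2.55
```

Emit:
step_arm:
  deltas: "-0.05 0.09 1.2 0 1; -0.05 0.09 2.4 0 1; -0.05 0.09 3.6 0 1; -0.05 0.09 4.6 0 1; -0.05 0.09 5.2 0 1; -0.05 0.09 5.38 0 1; -0.05 0.09 5.38 0 1"

```text
time: 3.25
tool_pos: [0.6474, 0.2596, 0.0281]
ee_rot: [0.757, 0.654, -0.001, 0.0]
wrist_force: [-0.2, 0.7, -0.2]
finger_gap: 0.0937
```

Emit:
step_arm:
  deltas: "0 0 0 0 0; 0 0 0 0 0; 0 0 0 0 0; 0 0 0 0 0; 0 0 0 0 0; 0 0 0 0 0; 0 0 0 0 0; 0 0 0 0 0"
  force: 30

```text
time: 4.05
tool_pos: [0.6474, 0.2596, 0.0281]
ee_rot: [0.757, 0.654, -0.001, 0.0]
wrist_force: [-1.2, 0.4, 0.1]
finger_gap: 0.0334
```

```bash
python3 go.py .6064 -.031 .028 -1.43
```

```text
pos [0.6474 0.2596 0.0281] yaw -8.33 tilt [-0.0019 -0.0019 -1.    ] F [-1.2  0.4  0.1] gap 0.0334 j [-0.66  0.76  0.35  1.54 -0.31  0.9  -0.35]
deltas [-9.78  0.05  0.02] twist -1.15 t 4.05
```

Not fully closed yet (33 mm); keep closing.

Emit:
step_arm:
  deltas: "0 0 0 0 0; 0 0 0 0 0; 0 0 0 0 0; 0 0 0 0 0; 0 0 0 0 0"

```text
time: 4.55
tool_pos: [0.6474, 0.2596, 0.0281]
ee_rot: [0.757, 0.654, -0.001, 0.0]
wrist_force: [1.1, 0.1, -1.3]
finger_gap: 0.0181
```

Emit:
step_arm:
  deltas: "-0.5 0 0 -0.05 0; -1.3 0 0 -0.15 0; -2.2 0 0 -0.3 0; -3.1 0 0 -0.45 0; -4 0 0 -0.6 0; -4.9 0 0 -0.75 0; -5.8 0 0 -0.9 0; -6.7 0 0 -1.05 0; -7.6 0 0 -1.15 0; -8.2 0 0 -1.15 0"

```text
time: 5.55
tool_pos: [0.6111, 0.0134, 0.0287]
ee_rot: [0.717, 0.698, -0.002, 0.0]
wrist_force: [0.3, -0.2, -1.1]
finger_gap: 0.0176
```

Emit:
step_arm:
  deltas: "0 0 0 0 0; 0 0 0 0 0"

```text
time: 5.75
tool_pos: [0.611, 0.0134, 0.0286]
ee_rot: [0.717, 0.697, -0.002, -0.0]
wrist_force: [-1.0, 0.7, -1.5]
finger_gap: 0.0176
```

```bash
python3 go.py .6064 -.191 .028 -1.43; python3 - <<'E'
from h import *
i=env.grab_frame("top"); cv2.imwrite("pics/top1.png",i)
cv2.imwrite("pics/top1c.png",cv2.resize(i[120:240,280:480],None,fx=4,fy=4,interpolation=cv2.INTER_CUBIC))
cv2.imwrite("pics/w2.png",env.grab_frame("wrist"))
E
```

```text
pos [0.611  0.0134 0.0286] yaw -1.58 tilt [-0.0023 -0.0022 -1.    ] F [-1.   0.7 -1.5] gap 0.0176 j [-0.32  0.63  0.33  1.78 -0.27  0.78  0.12]
deltas [-6.82  0.04  0.04] twist -0.03 t 5.75
```

View pics/top1c.png

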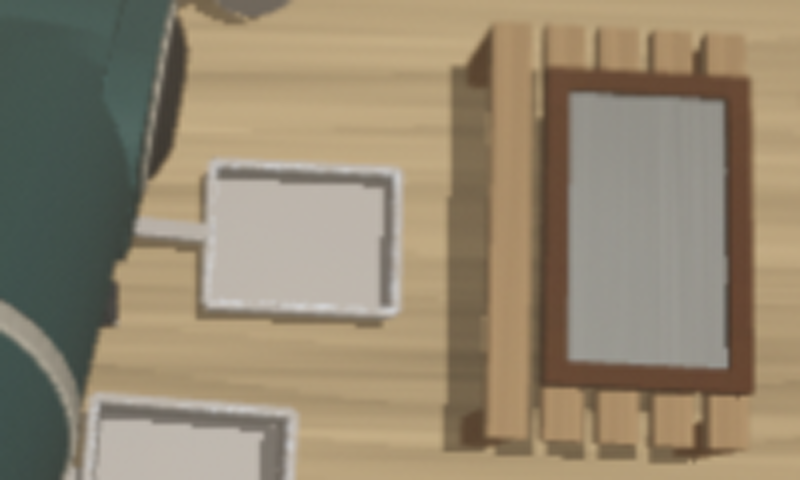

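View pics/w2.png

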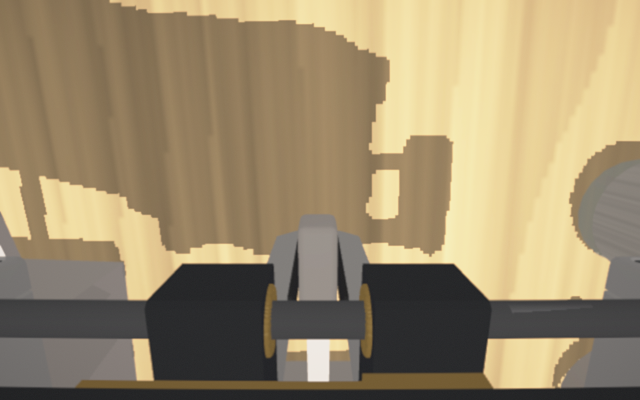

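Tray pan corners in crop (207,162),(402,168),(399,318),(201,312); rack front edge (496,25)–(488,438), all from the same camera.

```bash
python3 - <<'E'
from h import *
c=cal("top"); f=lambda p:np.array(p)/4+[280-.375,120-.375]
t=onz(c,f([[207,162],[402,168],[399,318],[201,312]]),.032); r=onz(c,f([[496,24],[488,440]]),.08); b=onz(c,f([[748,34],[747,452]]),.08)
print(t.round(4).tolist(),t.mean(0).round(4),np.linalg.norm(t-np.roll(t,-1,0),axis=1))
for a in((t[0]-t[3]),(t[1]-t[2])): print("tray yaw x",np.degrees(np.arctan2(a[1],a[0])))
for a in((t[0]-t[1]),(t[3]-t[2])): print("tray yaw y",np.degrees(np.arctan2(-a[0],a[1])))
d=r[0]-r[1]; print("rack",r.round(4).tolist(),b.round(4).tolist(),np.degrees(np.arctan2(d[1],d[0])), np.mean([r.mean(0),b.mean(0)],0), r.mean(0)-b.mean(0))
E
```

```text
[[0.6571, -0.0745, 0.032], [0.6563, -0.2103, 0.032], [0.5506, -0.2081, 0.032], [0.5514, -0.0723, 0.032]] [ 0.6039 -0.1413  0.032 ] [0.13574355 0.10568242 0.13577348 0.10576389]
tray yaw x -1.1874021416986198
tray yaw x -1.1718239327141815
tray yaw y -0.3608974643606747
tray yaw y -0.3266943706189271
rack [[0.7454, -0.2658, 0.08], [0.4647, -0.2577, 0.08]] [[0.7433, -0.4368, 0.08], [0.4609, -0.4262, 0.08]] -1.6532163419486487 [ 0.60358084 -0.34665275  0.08      ] [ 2.96482829e-03  1.69763783e-01 -5.55111512e-17]
```

Emit:
step_arm:
  deltas: "-0.4 0 0 0 0; -1 0 0 0 0; -1.6 0 0 0 0; -2.2 0 0 0 0; -2.8 0 0 0 0; -3.4 0.02 0 0 0; -4 0.02 0 0 0; -4.5 0.03 0 0 0; -4.8 0.03 0 0 0; -4.8 0.03 0 0 0"

```text
time: 6.85
tool_pos: [0.6083, -0.1308, 0.0289]
ee_rot: [0.717, 0.697, -0.002, 0.0]
wrist_force: [-0.4, 0.9, -2.2]
finger_gap: 0.0178
```

```bash
python3 go.py .607 -.191 .0285 -1.5
```

```text
pos [ 0.6083 -0.1308  0.0289] yaw -1.56 tilt [-0.0022 -0.0023 -1.    ] F [-0.4  0.9 -2.2] gap 0.0178 j [-0.09  0.65  0.33  1.75 -0.28  0.79  0.36]
deltas [-2.01  0.01  0.02] twist -0.01 t 6.85
```

Emit:
step_arm:
  deltas: "-0.4 0 0 0 0; -0.9 0 0 0 0; -1.4 0 0.01 0 0; -1.8 0 0.02 0 0; -2.01 0.01 0.02 0 0; -2.01 0.01 0.02 0 0; -2.01 0.01 0.02 0 0"

```text
time: 7.55
tool_pos: [0.6069, -0.1907, 0.0283]
ee_rot: [0.717, 0.698, -0.002, -0.0]
wrist_force: [-0.2, 0.4, -1.3]
finger_gap: 0.0183
```

```bash
python3 go.py .607 -.191 .0285 -1.5; python3 - <<'E'
from h import *
t=env.grab_frame("top"); i=env.grab_frame("scene"); cv2.imwrite("pics/s2.png",i); cv2.imwrite("pics/top2.png",t)
o=np.vstack([cv2.resize(t[120:240,360:500],None,fx=2.3,fy=2.3),]); s=cv2.resize(i[150:330,120:320],None,fx=2.3,fy=2.3,interpolation=cv2.INTER_CUBIC)
o=cv2.copyMakeBorder(o,0,s.shape[0]-o.shape[0],0,0,cv2.BORDER_CONSTANT); cv2.imwrite("pics/c2.png",np.hstack([o,s]))
E
```

```text
pos [ 0.6069 -0.1907  0.0283] yaw -1.54 tilt [-0.0023 -0.0021 -1.    ] F [-0.2  0.4 -1.3] gap 0.0183 j [ 0.01  0.67  0.33  1.71 -0.28  0.81  0.45]
deltas [-0.01  0.   -0.01] twist -0.01 t 7.55
```

View pics/c2.png

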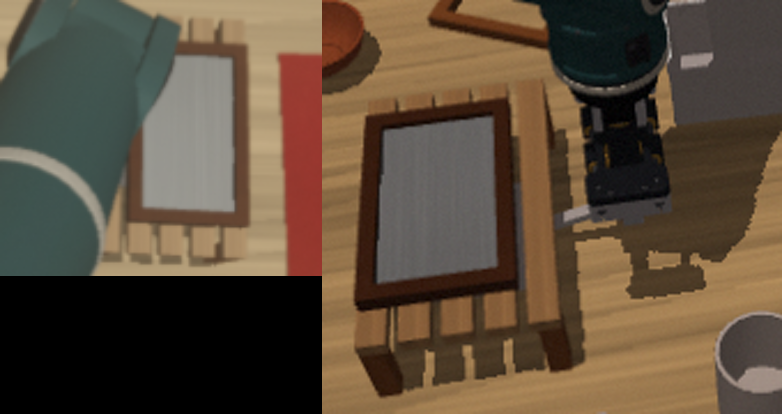

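The tray pan is under the slats, only the handle shows, and the rack is untouched. Next: release, then rise.

Emit:
step_arm:
  deltas: "0 0 0 0 0.6; 0 0 0 0 0.6; 0 0 0 0 0.6; 0 0 0 0 0.6; 0 0 0 0 0.6; 0 0 0 0 0.6; 0 0 0 0 0.6"

```text
time: 8.35
tool_pos: [0.607, -0.1903, 0.0284]
ee_rot: [0.716, 0.698, -0.002, -0.0]
wrist_force: [-0.6, -0.5, 0.6]
finger_gap: 0.056
```

Emit:
step_arm:
  deltas: "0 0 -0.4 0 0.6; 0 0 -1 0 0.6; 0 0 -1.8 0 0.6; 0 0 -2.8 0 0.6; 0 0 -4 0 0.6; 0 0 -5 0 0.6; 0.8 0 -6 0 0.6; 2 0 -6 0 0.6; 3.4 0 -6 0 0.6; 4.8 0 -6 0 0.6"

```text
time: 9.35
tool_pos: [0.6111, -0.0448, 0.2094]
ee_rot: [0.717, 0.697, -0.001, 0.0]
wrist_force: [0.5, 0.2, -0.1]
finger_gap: 0.0562
```

Emit:
step_arm:
  deltas: "1.2 0 0 0 0.6; 2.6 0 0 0 0.6; 4 0 0 0 0.6; 5.4 0 0 0 0.6; 6.4 0 0 0 0.6; 6.4 0 0 0 0.6; 6.4 0 0 0 0.6"

```text
time: 10.05
tool_pos: [0.6163, 0.1472, 0.2096]
ee_rot: [0.716, 0.698, -0.001, 0.001]
wrist_force: [0.1, -0.8, -0.4]
finger_gap: 0.0564
```

```bash
python3 go.py .607 -.191 .0285 -1.5; python3 - <<'E'
from h import *
t=env.grab_frame("top"); i=env.grab_frame("scene"); cv2.imwrite("pics/s3.png",i); cv2.imwrite("pics/top3.png",t)
a=cv2.resize(t[120:240,340:480],None,fx=2.8,fy=2.8,interpolation=cv2.INTER_CUBIC); s=cv2.resize(i[170:330,120:280],None,fx=2.45,fy=2.45,interpolation=cv2.INTER_CUBIC)
h=max(a.shape[0],s.shape[0]); f=lambda x:cv2.copyMakeBorder(x,0,h-x.shape[0],0,0,cv2.BORDER_CONSTANT); cv2.imwrite("pics/c3.png",np.hstack([f(a),f(s)]))
c=cal("top"); C=np.array([.603,-.3465,0]); q=np.radians(-1.5); X=np.array([np.cos(q),np.sin(q),0]); Y=np.array([-X[1],X[0],0])
for n,P in(("grip",C+.155*Y+[0,0,.059]),("end",C+.177*Y+[0,0,.059]),("exit",C+.085*Y+[0,0,.03])): print(n,((proj(c,P)-[340,120])*2.8).round(0).tolist())
E
```

```text
pos [0.6163 0.1472 0.2096] yaw -1.52 tilt [-7.0e-04 -2.2e-03 -1.0e+00] F [ 0.1 -0.8 -0.4] gap 0.0564 j [-0.51  0.44  0.31  1.59 -0.14  1.13 -0.19]
deltas [-1.126e+01 -1.000e-02  6.060e+00] twist -0.0 t 10.05
grip [[98.0, 159.0]]
end [[75.0, 158.0]]
exit [[164.0, 169.0]]
```

View pics/c3.png

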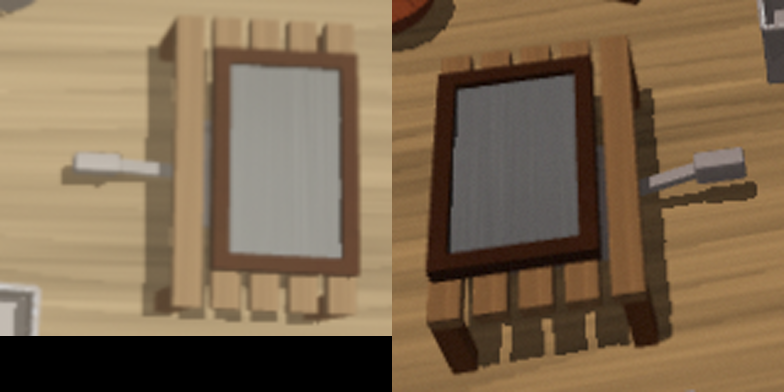

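```bash
python3 - <<'E'
from h import *
a,b=cv2.imread("pics/top0.png"),cv2.imread("pics/top3.png"); print("tub diff",cv2.absdiff(a[210:270,255:360],b[210:270,255:360]).mean(), "rack diff",cv2.absdiff(a[125:230,415:470],b[125:230,415:470]).mean())
print(env.close_job())
E
```

```text
tub diff 22.238201058201057 rack diff 19.652005772005772
the job is handed in; nothing more can be done
None
```

```bash
python3 - <<'E'
import cv2,numpy as np
g=[cv2.imread(f"pics/top{k}.png",0).astype(np.float32) for k in(0,3)]
for n,(y0,y1,x0,x1) in dict(rack=(125,235,410,470),tub=(222,265,305,357),frame=(275,345,370,445)).items():
    A,B=[x[y0:y1,x0:x1] for x in g]; print(n,A.mean(),B.mean(),cv2.phaseCorrelate(A,B))
E
```

```text
rack 109.12151 129.28091 ((0.00430753587933097, 0.019268086727805667), 0.9963114708662033)
tub 148.52951 171.62611 ((0.018685608664334552, 0.5139848090039649), 1.0012551476435407)
frame 134.24895 156.65257 ((0.53070733666015, 0.018114090874412625), 0.9752250075340271)
```

The shallow tray is under the rack with only its handle sticking out. The gripper has let go, and I handed the job in at about 10 s of the 40 s allowed. I took the tray by its grip block, slid it flat along the table, turned it square and pushed it in through the rack's +y side. The arm then rose and backed away.

**Position:** At release the gripper was within about 1 mm of its target (0.607, -0.191). The handle's end and grip block appeared within a pixel (about 3 mm) of where a centred tray would put them. A pan edge showed in the slat gap.

**Squareness:** The gripper read -1.5° and the rack measured about -1.4° to -1.65° along its front edge. Before insertion, the camera's readings of the tray itself ran from -0.3° to -1.2°, so squareness is only confirmed to about 1°.

**Forces:** The wrist force readings, taken at the end of each move, stayed under about 3 N, so there was no sign of a knock.

**Rack and tub:** A plain before/after image difference looked large (about 20 grey levels), but this was a change in overall brightness that also showed on the fixed rack. After hand-in, I compared image shifts:

| Thing | Shift |
|---|---|
| Rack | 0.02 px |
| Tub | 0.5 px |
| Another loose frame, for reference | 0.5 px |

I take the half-pixel shifts as measurement noise, since the arm never came near the tub or the frame.

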